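# Face the carved rib to the scanner and bring the scanner up

### The arm

A 6-joint arm with a two-finger parallel gripper is mounted at the origin on the work surface. World frame = base frame: x ahead of the robot, y to its left, z up, the work surface at z = 0. Lengths are in m, angles in rad, forces in N, time in s.
With the tool pointing down it reaches from about 0.2 to 0.875 m from the base axis. Payload 3.4 kg.
Tool frame: the origin (TCP) lies midway between the tips of the shut fingers; the grasp point (between the pads) lies robot.grip_depth behind it (robot.grip_depth is the distance from the TCP to the grasp point, in m); y points along the fingers, z is the direction in which the jaws open and shut, and the axes are right-handed (so a half turn about y gives the same grasp; the last joint's range is limited). The gripper opens to 94 mm and grips with 3 to 60 N. Pads are 16 mm wide; open, the fingers measure 119 mm over their backs; the gripper's body (75 mm by 177 mm) begins 78 mm behind the grasp point.
Start: joints at [-1.329, 0.276, 1.505, -0, 1.361, -0.121], TCP at [0.204, -0.538, 0.205] pointing down, gripper open.
Joint ranges: [-2.89, 2.89], [-0.75, 2.08], [0.22, 2.7], [-1.18, 4.32], [0.11, 2.71], [-2.7, 2.7]. Speed limits (rad/s): [2.57, 2.57, 3.14, 3.14, 3.14, 3.14].

### API

Orientations are given as a rotation vector (axis times angle).
In Python, from station import robot gives the robot as it stands. The module is installed in compiled form; this text tells all that it offers.
- The arm moves only by the tool arm_command, never from a script. Its argument "moves" is a list of rows, each a list of 2 entries, a list of its own where there are three numbers: the shift along the tool's x, y, z in mm, then the turn about the tool's y in degrees. In form: [[[tx, ty, tz], spin], ...]. A call has 1 to 10 rows; each row shifts and turns the commanded pose from where the row before left it, along the tool's axes as they then stand; what a row does not reach is not made up. A row lasts 1/10 s, in which the tool goes at most 50 mm and 8.59 degrees, less where a joint would pass 70% of its speed; a pose out of reach is approached as far as the arm can. A call is refused whole if a number of a shift passes 50 or a number of a turn 8.59, either way. A call with a gripper value outside its range is refused whole. "grip" is the gripper's target within -1 to 1 (fully open at 1, half-way at 0, shut at -1), set as the call begins (left out, the last holds). The fingers move at their own pace and stop on an object; "newtons" is the grip in N (left out, the last holds). Time passes only in rows, so rows that do not move let the fingers close. It gives the time, the measured TCP pose, the force and the opening at its end, in the units of the state.
- robot.get_obs(): the state, without advancing time (a new reading comes with each control period).
- robot.snapshot(name): name is "scene" or "top" or "wrist"; returns (picture, depth): 420x560x3 uint8, red, green, blue; 420x560 float32, m along the optical axis (not along the pixel's ray), 0 where there is no reading.
- robot.camera_params(name): a dict with "camera_matrix" (3x3 intrinsics, pixels), "dist_coeffs" ([k1, k2, p1, p2, k3] as OpenCV has them; the pictures are not rectified), "R" (3x3) and "t" (3): a world point X has camera coordinates R X + t. Camera axes: x right, y down, z forward; pixel columns grow to the right and rows downward; lengths in m; the calibration is good to about 2 mm. A picture is of the moment at which its call begins: read the wrist's pose just before it. camera_params takes no time and is no camera call; for the wrist camera it gives the pose at the moment of the call.
- robot.sign_off(): hands the job in, once; it reports no verdict.
The state is a dict: "time": time; "joint_positions": joint angles; "joint_vel": joint speeds; "tau": joint torques, N m; "eef_pos": TCP position; "tcp_rot": TCP orientation; "wrist_force": force on the tool from outside, world axes, zero at the start; "torque": the same for the moment, N m; "opening": finger opening in m.
Only numpy, scipy, OpenCV 4.12 (cv2) and the standard library are available. Lean on these libraries where they do the work, as an engineer would, in place of code of your own. Each camera call takes 0.05 s, during which the arm holds its last target.

### The job

Turn the loose plaster capital on its turntable until its carved rib squarely faces the scanner head; only then push the scanner head along its slide fully home, so that its fork straddles the rib. Plaster is fragile: press and push gently, keep the capital standing upright on the wheel, do not ram it with the fork, and leave the other things on the bench where they are.

Things in the scene. Friction and masses are not known exactly. Their poses are not given: they have to be found in the camera images.
- capital: Loose off-white plaster cast of a small column capital, 0.65 to 1 kg, 122 mm tall, upright on the turntable. Foot 96 mm in diameter, shaft 88 mm, overhanging round top slab 116 mm, 20 mm thick. Too wide to grasp; the rib hides under the slab. Origin: centre of its underside, 50 mm above the bench; z up its axis; x from the axis to the rib.
- capital_top (a point): Centre of the capital's flat top, 172 mm above the bench. A dark line is scored on it from the centre towards the rib. Shut fingertips pressed down here 30 to 40 mm off the axis, with 8 to 18 N, and dragged round in an arc turn capital and wheel; they may slip a little. The contact is stiff: press by feel.
- rib (a point): Middle of the outer face of the carved rib: upright, 22 mm wide, 70 mm tall (17 to 87 mm above the capital's underside), 13 mm proud of the shaft, just under the top slab's overhang. This point is 57 mm from the capital's axis and 52 mm above its underside.
- station: Fixed scanning station: turntable disc 144 mm in diameter, top 50 mm above the bench, with four 10 mm high stops that centre the capital's foot, and a rail 22 mm high, 50 mm wide, 60 to 300 mm from the wheel's axis. Origin: on the wheel's axis at bench level; z up; x level along the rail from wheel to scanner. The rib faces the scanner when it points along x.
- wheel (a joint): Angle (rad) of the turntable about its vertical axis, counter-clockwise from above positive, endless; about 0.04 N m of drag, stays where left. The capital stands loose on it, so this does not tell where the rib is.
- head (a joint): Travel (m) of the scanner head along the slide towards the wheel: 0 drawn back, as at the start; 0.060 fully home at its stop. It needs 2 to 3 N to slide and stays where left.
- head_back (a point): Centre of the scanner head's flat rear face, away from the wheel, 115 mm above the bench: push here towards the wheel. The head is a grey box 60 mm long, 100 mm wide, from 41 to 141 mm above the bench. This point is 220 mm from the wheel's axis when drawn back, 160 mm when home. The rail runs below and behind it.
- fork (a point): Point midway between the tips of the fork on the head's front: two level round prongs 10 mm thick, 34 mm clear gap between them, 95 mm above the bench, 55 mm long. From the wheel's axis it is 105 mm when the head is drawn back and 45 mm when home, with the prongs on either side of the rib, clear of shaft and stops.
There are look-alikes about, which are no part of the job. Leave any purple or yellow look-alike of the capital alone.

How it is judged:
On the way:
1. the rib faces the scanner head, within 7 mm sideways at its face, while the head is still drawn back (y of rib in the frame of station between -0.007 and 0.007 m and x of rib in the frame of station above 0.03 m and value of joint head below 0.012 m), for 0.3 s.
At the end, for the whole second after the job is handed in: The capital stands upright and at rest on the wheel, centred within 6 mm; its rib points along the slide towards the scanner, the middle of its face within 7 mm of the slide's centre line; the scanner head is home, within 5 mm of its stop (y of rib in the frame of station between -0.007 and 0.007 m and x of rib in the frame of station above 0.03 m and value of joint head above 0.055 m and angle between capital's own z axis and vertical below 0.06 rad and horizontal distance between capital and station below 0.006 m and z of capital in the frame of station below 0.054 m and linear speed of capital below 0.02 m/s); the robot touches nothing.
It fails at once if the capital is tipped by more than about 11 degrees (angle between capital's own z axis and vertical above 0.2 rad).
It fails at once if the capital is pressed by the gripper with more than 45 N (contact force between the fingers and capital above 45 N).
It fails at once if the scanner head rams the capital with more than 25 N (contact force between head and capital above 25 N).
It fails at once if another thing on the bench is moved by more than 40 mm (distance of any of brush, cup, black_brush, chisel_a, chisel_b, chisel_c, fragment from where it was at the start of the episode above 0.04 m).
It also fails if it takes over 45 s, if anything falls off the work surface, if the arm or the gripper's body presses on something with over 40 N, if the wrist force passes 120 N, or if a joint passes its speed limit or range.

## Working session

There is one attempt and no reset: what is moved stays moved. The work goes in short steps, Python scripts to look and compute and a tool call to move; the robot and the scene stay as the last step left them, time stands still between calls to the robot, and variables do not carry over. Pictures are saved under pics/ and viewed, and the job is handed in when it is done.

Besides the shell and the picture viewer there is one more tool, called after ">>>" by a JSON object that holds its "api" and its "payload". arm_command: Moves the arm, as the interface text tells. Its arguments: {"type":"object","properties":{"moves":{"type":"array","items":{"type":"array"}},"grip":{"type":"number"},"newtons":{"type":"number"}},"required":["moves"]}

```bash
mkdir -p pics; cat > h.py <<'E'
import numpy as np, cv2
from station import robot
def snap(n,f):
    p=robot.camera_params(n); im,d=robot.snapshot(n)
    cv2.imwrite(f'pics/{f}.png',im[:,:,::-1]); np.savez(f'pics/{f}.npz',im=im,d=d,K=p['camera_matrix'],D=p['dist_coeffs'],R=p['R'],t=p['t'])
def load(f): return dict(np.load(f'pics/{f}.npz'))
def onplane(s,px,z):
    u=cv2.undistortPoints(np.array(px,float).reshape(-1,1,2),s['K'],np.array(s['D'])).reshape(-1,2)
    r=np.c_[u,np.ones(len(u))]@s['R']; c=-s['R'].T@s['t']
    return c+r*((z-c[2])/r[:,2])[:,None]
def pts(s,px):
    px=np.array(px); u=cv2.undistortPoints(px.astype(float).reshape(-1,1,2),s['K'],np.array(s['D'])).reshape(-1,2)
    z=s['d'][px[:,1].astype(int),px[:,0].astype(int)]
    return (np.c_[u,np.ones(len(u))]*z[:,None]-s['t'])@s['R']
def proj(s,X):
    return cv2.projectPoints(np.array(X,float).reshape(-1,1,3),cv2.Rodrigues(s['R'])[0],s['t'],s['K'],np.array(s['D']))[0].reshape(-1,2)
E
python3 - <<'E'
from h import *
print(robot.get_obs(), robot.grip_depth)
snap('scene','s0');snap('top','t0')
E
```

```text
{'time': 0.0, 'joint_positions': array([-1.32896387e+00,  2.76570461e-01,  1.50613983e+00, -1.49509346e-05,
        1.36068634e+00, -1.20989046e-01]), 'joint_vel': array([-0.00095075, -0.00127431, -0.00062998,  0.00096271, -0.00196894,
        0.00049668]), 'tau': array([ 9.07225058e-04, -4.04581118e+01, -2.37232822e+01,  7.05171470e-02,
        3.43470031e-02, -1.27415542e-04]), 'eef_pos': array([ 0.20393166, -0.53700498,  0.20461607]), 'tcp_rot': array([-0.37131922,  2.02548009, -2.02177721]), 'wrist_force': array([ 0.62558504,  0.78809769, -0.76081945]), 'torque': array([-0.00819989, -0.0056891 ,  0.00647924]), 'opening': 0.09370380149959726} 0.0188
```

View pics/t0.png

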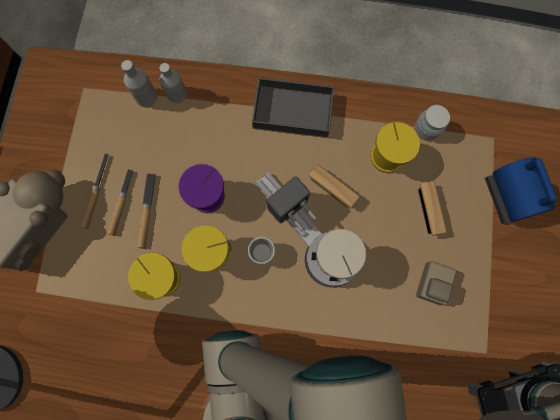

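View pics/s0.png

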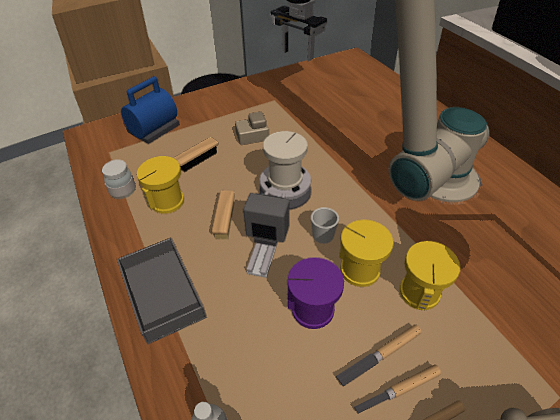

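The top view shows the white capital at about (341,253), its scored line running to about (350,276). The head is at (288,199) and the rail runs to the upper left. The rib has to turn roughly 160°. Next I measure.

```bash
python3 - <<'E'
from h import *
s=load('t0'); im=s['im']
print(-s['R'].T@s['t'])
H,W=im.shape[:2]
vv,uu=np.mgrid[0:H,0:W]
P=pts(s,np.c_[uu.ravel(),vv.ravel()]).reshape(H,W,3)
roi=(uu>300)&(uu<385)&(vv>215)&(vv<295)
m=roi&(abs(P[...,2]-.172)<.008)
print(m.sum(),P[m].mean(0))
cs=max(cv2.findContours(m.astype(np.uint8),0,cv2.CHAIN_APPROX_NONE)[0],key=len)
X=onplane(s,cs.reshape(-1,2),.172)[:,:2]
def fit(X):
    A=np.c_[2*X,np.ones(len(X))]; b=(X**2).sum(1); q=np.linalg.lstsq(A,b,rcond=None)[0]; return q[:2],np.sqrt(q[2]+q[:2]@q[:2])
c,r=fit(X);print('cap',c,r)
g=cv2.cvtColor(im,cv2.COLOR_RGB2GRAY)
D=np.linalg.norm(P[...,:2]-c,axis=2)
l=m&(D<.05)&(g<110)
print(l.sum(), g[m].mean()); L=onplane(s,np.c_[uu[l],vv[l]],.172)[:,:2]-c
a=L.mean(0);print('line mean',a,np.degrees(np.arctan2(a[1],a[0])),np.linalg.norm(L,axis=1).max(), np.linalg.norm(L,axis=1).min())
q=np.linalg.svd(L-a)[2][0];print('dir',np.degrees(np.arctan2(q[1],q[0])))
# head top
m=(uu>262)&(uu<312)&(vv>172)&(vv<225)&(abs(P[...,2]-.141)<.008)
Q=np.float32(P[m][:,:2]);print(m.sum(),cv2.minAreaRect(Q),P[m].mean(0)); hc=np.array(cv2.minAreaRect(Q)[0])
d=hc-c;print('head dir',np.degrees(np.arctan2(d[1],d[0])),np.linalg.norm(d))
big=cv2.resize(im[150:300,240:400],None,fx=4.5,fy=4,interpolation=cv2.INTER_CUBIC)
cv2.imwrite('pics/t0c.png',big[:,:,::-1])
E
```

```text
[ 0.32761106 -0.03422672  1.18619122]
1917 [ 0.45148227 -0.17828284  0.17242488]
cap [ 0.45197115 -0.17841061] 0.057193358687383254
25 152.14293166405844
line mean [-0.02406936 -0.01451245] -148.9124277452345 0.04900534790182831 0.007822268334197434
dir -148.73442049328565
965 ((0.5760452151298523, -0.040080852806568146), (0.06629253923892975, 0.09941753000020981), 47.777252197265625) [ 0.57603388 -0.03872774  0.14039894]
head dir 48.10966761198466 0.18582113334190722
```

View pics/t0c.png

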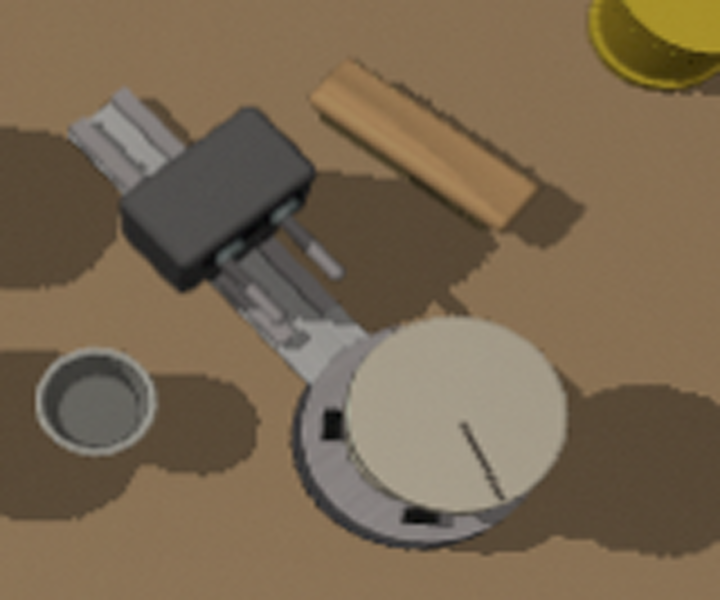

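```bash
python3 - <<'E'
from h import *
o=robot.get_obs(); R=cv2.Rodrigues(o['tcp_rot'])[0]; print(R.round(3))
c=np.array([.452,-.1784])
for phi in (-60,0,60,30,90,130):
    t=np.r_[c+.035*np.array([np.cos(np.radians(phi)),np.sin(np.radians(phi))]),.19]
    print(phi,(R.T@(t-o['eef_pos'])*1000).round(1))
# rail / station axis: rail top pixels z~.022, wheel disc z~.05
s=load('t0');H,W=s['d'].shape;vv,uu=np.mgrid[0:H,0:W];P=pts(s,np.c_[uu.ravel(),vv.ravel()]).reshape(H,W,3)
m=(uu>250)&(uu<330)&(vv>165)&(vv<250)&(abs(P[...,2]-.022)<.006)
n,lab,st,ce=cv2.connectedComponentsWithStats(m.astype(np.uint8))
Q=np.float32(P[m][:,:2]);print(m.sum(),[ (x[4],) for x in st])
print(cv2.minAreaRect(Q))
m2=(uu>300)&(uu<385)&(vv>220)&(vv<295)&(abs(P[...,2]-.05)<.005)
Dm=P[m2][:,:2];rr=np.linalg.norm(Dm-c,axis=1);print(m2.sum(),rr.max())
cs=[q for q in Dm if np.linalg.norm(q-c)>.068]
X=np.array(cs);a=np.degrees(np.arctan2(*(X-c).T[::-1]));print(a.min(),a.max())
hull=cv2.convexHull(np.float32(Dm)).reshape(-1,2)
print(np.linalg.norm(hull-c,axis=1).round(4))
# top of head: higher threshold
m=(uu>262)&(uu<312)&(vv>172)&(vv<225)&(abs(P[...,2]-.141)<.003)
print(cv2.minAreaRect(np.float32(P[m][:,:2])))
E
```

```text
[[-0.935 -0.     0.355]
 [-0.355  0.002 -0.935]
 [-0.    -1.    -0.002]]
-60 [-364.8   15.1 -212.7]
0 [-392.    15.2 -234.9]
60 [-386.4   15.2 -269.4]
30 [-393.8   15.2 -252.9]
90 [-371.7   15.2 -280. ]
130 [-347.7   15.2 -280.3]
388 [(np.int32(234812),), (np.int32(95),), (np.int32(94),), (np.int32(2),), (np.int32(3),), (np.int32(2),), (np.int32(1),), (np.int32(3),), (np.int32(99),), (np.int32(1),), (np.int32(69),), (np.int32(1),), (np.int32(10),), (np.int32(2),), (np.int32(1),), (np.int32(3),), (np.int32(2),)]
((0.5666297674179077, -0.05118023604154587), (0.21636807918548584, 0.20339250564575195), 5.440506935119629)
583 0.0724305720546771
-177.67480186839032 179.8005624127412
[0.071  0.0724 0.0724 0.0719 0.0718 0.0715 0.0719 0.072  0.072  0.0723
 0.0721 0.0718 0.0715 0.0711 0.0717 0.0714 0.0714 0.0715 0.0715 0.0716
 0.0714 0.0714 0.0715 0.0714 0.0714 0.0713 0.0716 0.0714 0.0716 0.072
 0.0721 0.0724 0.0718]
((0.5767680406570435, -0.038720592856407166), (0.061206068843603134, 0.09837392717599869), 48.45660400390625)
```

>>> {"api": "arm_command", "payload": {"moves": [[[0,0,0],0]], "grip": -1, "newtons": 20}}

```text
time: 0.2
eef_pos: [0.204, -0.5373, 0.205]
tcp_rot: [-0.371, 2.025, -2.023]
wrist_force: [-0.0, -0.4, 0.3]
opening: 0.089
```

>>> {"api": "arm_command", "payload": {"moves": [[[-36,0,-28],0],[[-36,0,-28],0],[[-36,0,-28],0],[[-36,0,-28],0],[[-36,0,-28],0],[[-36,0,-28],0],[[-36,0,-28],0],[[-36,0,-28],0],[[-36,0,-28],0],[[-36,0,-28],0]]}}

```text
time: 1.2
eef_pos: [0.4418, -0.1463, 0.2056]
tcp_rot: [-0.371, 2.023, -2.024]
wrist_force: [0.1, -1.4, -0.3]
opening: 0.0094
```

```bash
cat > w.py <<'E'
from h import *
import sys
o=robot.get_obs(); R=cv2.Rodrigues(o['tcp_rot'])[0]
print(o['time'],'j',o['joint_positions'].round(3),'p',o['eef_pos'].round(4),'F',o['wrist_force'].round(2),o['opening'])
print('x ang',np.degrees(np.arctan2(R[1,0],R[0,0])),'tilt',R[2].round(3))
c=np.array([.452,-.1784]);d=o['eef_pos'][:2]-c
print('r',np.linalg.norm(d),'phi',np.degrees(np.arctan2(d[1],d[0])))
if len(sys.argv)>2:
    t=np.array(list(map(float,sys.argv[1:4])));print('to go',(R.T@(t-o['eef_pos'])*1000).round(1))
E
python3 w.py 0.4396 -0.1457 0.177
```

```text
1.2 j [-0.469  0.109  1.722 -0.     1.31   0.739] p [ 0.4418 -0.1463  0.2056] F [ 0.11 -1.36 -0.3 ] 0.009435095469579874
x ang -159.21813945855877 tilt [-0. -1.  0.]
r 0.033642250849777164 phi 107.57785746653877
to go [ 1.9 28.6 -1.4]
```

>>> {"api": "arm_command", "payload": {"moves": [[[0,0,0],-8.5],[[0,0,0],-8.5],[[0,0,0],-8.5],[[0,0,0],-8.5],[[0,0,0],-8.5],[[0,0,0],-8.5],[[0,0,0],-8.5],[[0,0,0],-8.5],[[0,0,0],-8.5],[[0,18,0],-5]]}}

```text
time: 2.2
eef_pos: [0.4428, -0.1488, 0.189]
tcp_rot: [-1.304, 1.042, -1.05]
wrist_force: [0.2, -0.7, -1.0]
opening: 0.0007
```

```bash
python3 w.py 0.4396 -0.1457 0.174
```

```text
2.2 j [-0.473  0.121  1.751 -0.     1.265 -0.692] p [ 0.4428 -0.1488  0.189 ] F [ 0.23 -0.67 -1.  ] 0.0006992904495443238
x ang -77.44679375574574 tilt [ 0.003 -1.     0.004]
r 0.030947361591791407 phi 107.22045216277824
to go [-3.8 15.  -2.5]
```

>>> {"api": "arm_command", "payload": {"moves": [[[-3,10,-2],0],[[0,0,0],0],[[0,2,0],0],[[0,0,0],0]]}}

```text
time: 2.6
eef_pos: [0.4389, -0.1457, 0.1757]
tcp_rot: [-1.303, 1.05, -1.051]
wrist_force: [0.1, -1.0, -0.1]
opening: 0.0003
```

```bash
python3 w.py 0.4396 -0.1457 0.172
```

```text
2.6 j [-0.471  0.126  1.78  -0.     1.235 -0.685] p [ 0.4389 -0.1457  0.1757] F [ 0.15 -1.   -0.09] 0.00027860459868876507
x ang -77.755869047282 tilt [ 0. -1.  0.]
r 0.035252389658866796 phi 111.8023292327729
to go [0.2 3.7 0.7]
```

>>> {"api": "arm_command", "payload": {"moves": [[[0,1,0],-8.5],[[0,1,0],0],[[0,0.5,0],0],[[0,0,0],0]]}}

```text
time: 3.0
eef_pos: [0.4388, -0.1456, 0.1731]
tcp_rot: [-1.359, 0.939, -0.94]
wrist_force: [-0.1, 0.3, -0.7]
opening: 0.0003
```

```bash
python3 w.py 0.4396 -0.1457 0.172
```

```text
3.0 j [-0.471  0.128  1.784 -0.     1.229 -0.832] p [ 0.4388 -0.1456  0.1731] F [-0.09  0.34 -0.72] 0.00026902125271609624
x ang -69.33293361977456 tilt [ 0. -1.  0.]
r 0.03532001007773883 phi 111.95626628934674
to go [0.3 1.1 0.7]
```

>>> {"api": "arm_command", "payload": {"moves": [[[0,0.5,0],0],[[0,0.3,0],0],[[0,0,0],0]]}}

```text
time: 3.3
eef_pos: [0.4387, -0.1456, 0.1723]
tcp_rot: [-1.359, 0.938, -0.939]
wrist_force: [0.1, 0.8, 0.5]
opening: 0.0006
```

>>> {"api": "arm_command", "payload": {"moves": [[[0,0.3,0],0],[[0,0,0],0]]}}

```text
time: 3.5
eef_pos: [0.4387, -0.1456, 0.1722]
tcp_rot: [-1.359, 0.938, -0.938]
wrist_force: [-1.0, 0.8, 3.3]
opening: 0.0004
```

>>> {"api": "arm_command", "payload": {"moves": [[[0,0.3,0],0],[[0,0,0],0]]}}

```text
time: 3.7
eef_pos: [0.4388, -0.1456, 0.1722]
tcp_rot: [-1.359, 0.937, -0.938]
wrist_force: [-1.6, 0.4, 6.0]
opening: 0.0001
```

>>> {"api": "arm_command", "payload": {"moves": [[[0,0.5,0],0],[[0,0,3.1],5],[[0,0,3.1],5],[[0,0,3.1],5],[[0,0,3.1],5]]}}

```text
time: 4.2
eef_pos: [0.451, -0.1434, 0.1722]
tcp_rot: [-1.215, 1.2, -1.204]
wrist_force: [-1.9, -1.0, 7.9]
opening: 0.0005
```

```bash
python3 w.py
```

```text
4.2 j [-4.540e-01  1.440e-01  1.766e+00 -1.000e-03  1.229e+00 -4.640e-01] p [ 0.451  -0.1434  0.1722] F [-1.89 -0.96  7.92] 0.0005273269680034663
x ang -89.41767803419123 tilt [ 0.002 -1.     0.001]
r 0.03500300821708363 phi 91.70681552528903
```

>>> {"api": "arm_command", "payload": {"moves": [[[0,0.3,3.1],5],[[0,0,3.1],5],[[0,0,3.1],5],[[0,0,3.1],5],[[0,0,3.1],5],[[0,0,3.1],5]]}}

```text
time: 4.8
eef_pos: [0.4687, -0.1478, 0.1722]
tcp_rot: [-0.922, 1.574, -1.579]
wrist_force: [-1.9, -2.2, 9.5]
opening: 0.0003
```

```bash
python3 w.py; python3 -c "
from h import *
snap('top','t1')
im=load('t1')['im'];cv2.imwrite('pics/t1c.png',cv2.resize(im[150:300,240:400],None,fx=4.5,fy=4)[:,:,::-1])"
```

```text
4.8 j [-0.445  0.172  1.732 -0.003  1.236  0.069] p [ 0.4687 -0.1478  0.1722] F [-1.94 -2.2   9.53] 0.00032089485744417107
x ang -119.39796418316294 tilt [ 0.003 -1.     0.002]
r 0.034850110022492206 phi 61.27953823750403
```

View pics/t1c.png

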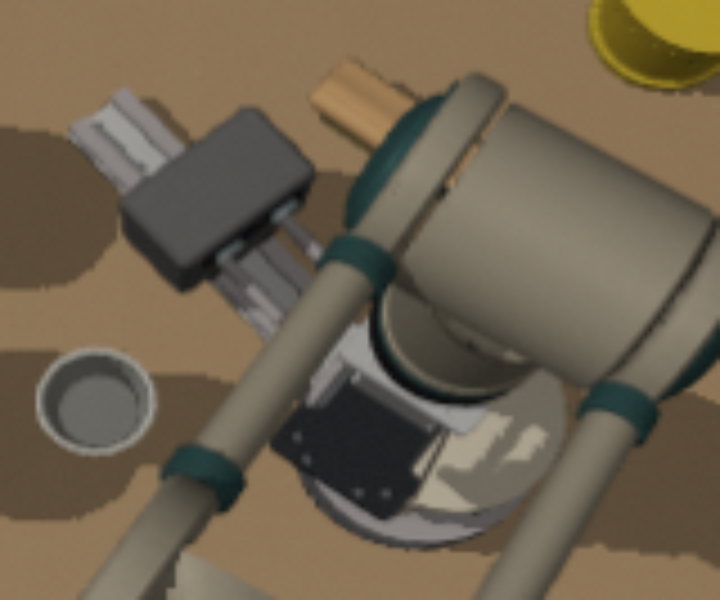

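>>> {"api": "arm_command", "payload": {"moves": [[[0,0,3.1],5],[[0,0,3.1],5],[[0,0,3.1],5],[[0,0,3.1],5],[[0,0,3.1],5],[[0,0,3.1],5]]}}

```text
time: 5.45
eef_pos: [0.4822, -0.16, 0.1722]
tcp_rot: [-0.526, 1.918, -1.923]
wrist_force: [-3.2, -1.4, 9.2]
opening: 0.0003
```

```bash
python3 w.py
```

```text
5.45 j [-0.455  0.197  1.699 -0.003  1.244  0.582] p [ 0.4822 -0.16    0.1722] F [-3.18 -1.38  9.19] 0.00028052729485877567
x ang -149.3981430093264 tilt [ 0.001 -1.     0.003]
r 0.035368937877302546 phi 31.318261879279454
```

>>> {"api": "arm_command", "payload": {"moves": [[[0,0,3.1],5],[[0,0,3.1],5],[[0,0,3.1],5],[[0,0,3.1],5],[[0,0,3.1],5],[[0,0,3.1],5],[[0,0,3.1],5],[[0,0,3.1],5]]}}

```text
time: 6.25
eef_pos: [0.4875, -0.1827, 0.1722]
tcp_rot: [-0.176, -2.135, 2.137]
wrist_force: [-4.1, 0.6, 9.5]
opening: 0.0006
```

```bash
python3 w.py
```

```text
6.25 j [-4.910e-01  2.160e-01  1.674e+00 -1.000e-03  1.252e+00  1.244e+00] p [ 0.4875 -0.1827  0.1722] F [-4.06  0.58  9.5 ] 0.0005789593337853091
x ang 170.59199949162348 tilt [ 0.    -1.     0.001]
r 0.03579644249561898 phi -6.8215381023876125
```

>>> {"api": "arm_command", "payload": {"moves": [[[0,0,3.1],5],[[0,0,3.1],5],[[0,0,3.1],5],[[0,0,3.1],5],[[0,0,3.1],5],[[0,0,3.1],5],[[0,0,3.1],5],[[0,0,3.1],5],[[0,0,0],0]]}}

```text
time: 7.15
eef_pos: [0.4773, -0.2045, 0.1722]
tcp_rot: [-0.787, -1.71, 1.711]
wrist_force: [-1.3, 1.1, 8.2]
opening: 0.0003
```

```bash
python3 w.py; python3 -c "
from h import *
snap('top','t2');snap('scene','s2')
im=load('t2')['im'];cv2.imwrite('pics/t2c.png',cv2.resize(im[150:300,240:400],None,fx=4.5,fy=4)[:,:,::-1])
im=load('s2')['im'];cv2.imwrite('pics/s2c.png',cv2.resize(im[80:280,180:360],None,fx=3,fy=3)[:,:,::-1])"
```

```text
7.15 j [-0.539  0.213  1.678 -0.     1.249  1.893] p [ 0.4773 -0.2045  0.1722] F [-1.35  1.05  8.22] 0.00034274882825716964
x ang 130.68068696868252 tilt [-0.002 -1.    -0.   ]
r 0.03637951725552141 phi -45.86826924955758
```

View pics/t2c.png

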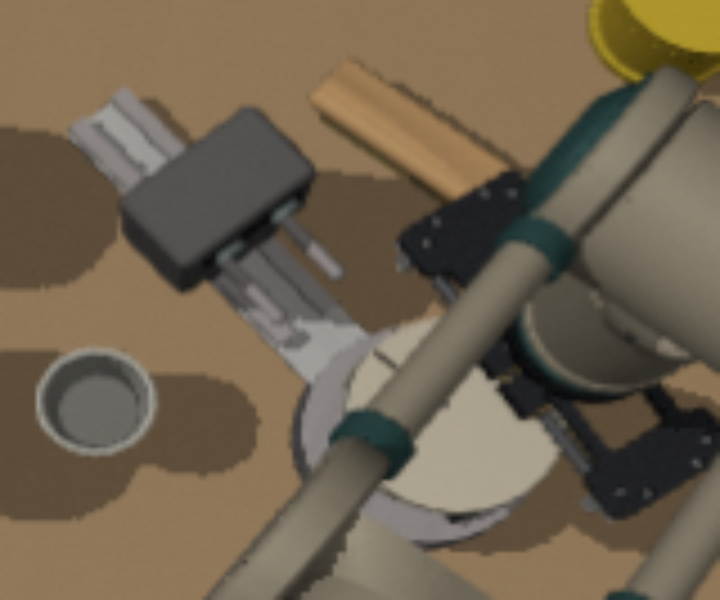

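View pics/s2c.png

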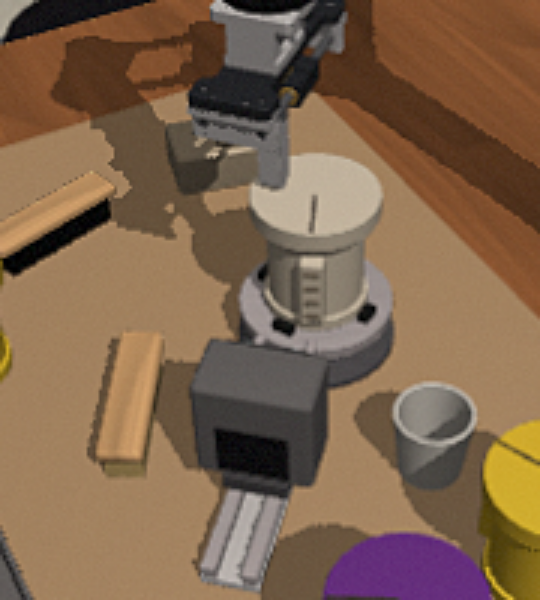

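The scene view shows the rib at crop (312,290) and the line ending at (312,230), nearly facing the scanner. I'll measure the line's angle and the slab's centre in that view.

```bash
cat > m.py <<'E'
from h import *
def meas(f,c=np.array([.452,-.1784]),ro=.05,ri=.0):
    s=load(f); g=cv2.cvtColor(s['im'],cv2.COLOR_RGB2GRAY).astype(float)
    H,W=g.shape;vv,uu=np.mgrid[0:H,0:W]
    Q=onplane(s,np.c_[uu.ravel(),vv.ravel()],.172)[:,:2].reshape(H,W,2)
    P=pts(s,np.c_[uu.ravel(),vv.ravel()]).reshape(H,W,3)
    D=np.linalg.norm(Q-c,axis=2); on=(D<.062)&(abs(P[...,2]-.172)<.006)
    cs=max(cv2.findContours(on.astype(np.uint8),0,cv2.CHAIN_APPROX_NONE)[0],key=len).reshape(-1,2)
    top=(D<.05)&on; med=np.median(g[top]); l=top&(g<.65*med)
    n,lab,st,_=cv2.connectedComponentsWithStats(l.astype(np.uint8),connectivity=8)
    for k in range(1,n):
        if st[k,4]<8: continue
        q=lab==k; L=Q[q]; a=L.mean(0); v=np.linalg.svd(L-a)[2]; d=v[0]; d=d*np.sign(d@(a-c)) 
        sp=np.linalg.svd(L-a)[1]/np.sqrt(len(L))
        e=a-c
        print(f,'n',st[k,4],'bbox',st[k,:4],'dir',np.degrees(np.arctan2(d[1],d[0])).round(1),'radial',np.degrees(np.arctan2(e[1],e[0])).round(1),'rr',np.linalg.norm(L-c,axis=1).min().round(3),np.linalg.norm(L-c,axis=1).max().round(3),'w',sp.round(4))
if __name__=='__main__':
    import sys
    for f in sys.argv[1:]: meas(f)
E
python3 m.py t0 s0 s2 t2
```

```text
t0 n 23 bbox [343 256   8  17] dir -149.5 radial -148.9 rr 0.009 0.049 w [0.0117 0.0009]
s0 n 10 bbox [286 134   8   9] dir -148.2 radial -145.5 rr 0.01 0.049 w [0.013  0.0007]
s2 n 13 bbox [283 146   2  11] dir 58.3 radial 55.9 rr 0.008 0.048 w [0.0129 0.0009]
```

>>> {"api": "arm_command", "payload": {"moves": [[[0,0.1,2.6],4],[[0,0,2.6],4],[[0,0,0],0]]}}

```text
time: 7.55
eef_pos: [0.4738, -0.2078, 0.1722]
tcp_rot: [-0.886, -1.617, 1.617]
wrist_force: [-0.8, 0.4, 8.6]
opening: 0.0003
```

>>> {"api": "arm_command", "payload": {"moves": [[[0,-1,0],0],[[0,-20,0],0],[[-40,-20,0],0],[[-45,0,0],0],[[-45,0,0],0],[[-45,0,0],0],[[0,0,0],0]]}}

```text
time: 8.25
eef_pos: [0.57, -0.3594, 0.2088]
tcp_rot: [-0.884, -1.614, 1.617]
wrist_force: [-0.3, 0.5, 0.8]
opening: 0.0006
```

```bash
python3 w.py; python3 -c "
from h import *
snap('top','t3');snap('scene','s3')
im=load('t3')['im'];cv2.imwrite('pics/t3c.png',cv2.resize(im[150:300,240:400],None,fx=4.5,fy=4)[:,:,::-1])
im=load('s3')['im'];cv2.imwrite('pics/s3c.png',cv2.resize(im[80:280,180:360],None,fx=3,fy=3)[:,:,::-1])";python3 m.py t3 s3
```

```text
8.25 j [-6.650e-01  4.250e-01  1.269e+00 -1.000e-03  1.447e+00  1.907e+00] p [ 0.57   -0.3594  0.2088] F [-0.26  0.49  0.84] 0.0005937620271558343
x ang 122.63236143224293 tilt [-0.001 -1.     0.001]
r 0.21604702153467398 phi -56.90443467311391
t3 n 21 bbox [327 237  13  14] dir 48.8 radial 49.7 rr 0.008 0.049 w [0.0135 0.0008]
s3 n 14 bbox [280 147   5  10] dir 49.5 radial 47.6 rr 0.012 0.049 w [0.0124 0.001 ]
```

View pics/t3c.png

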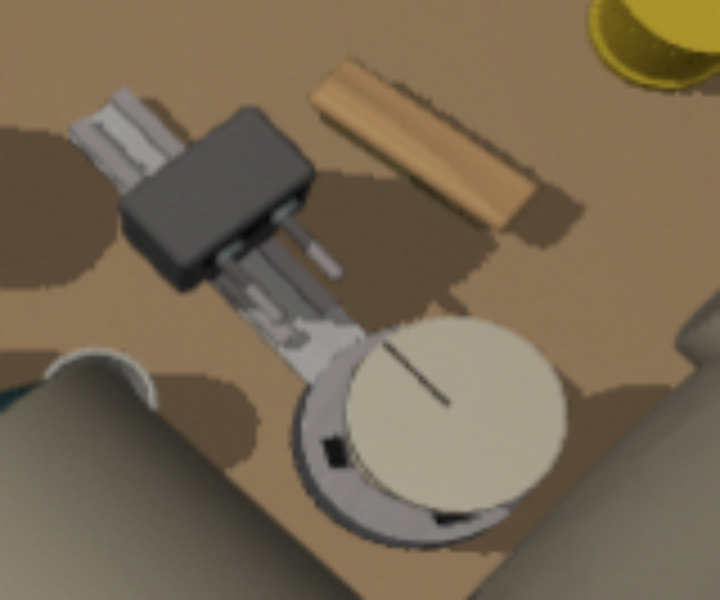

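View pics/s3c.png

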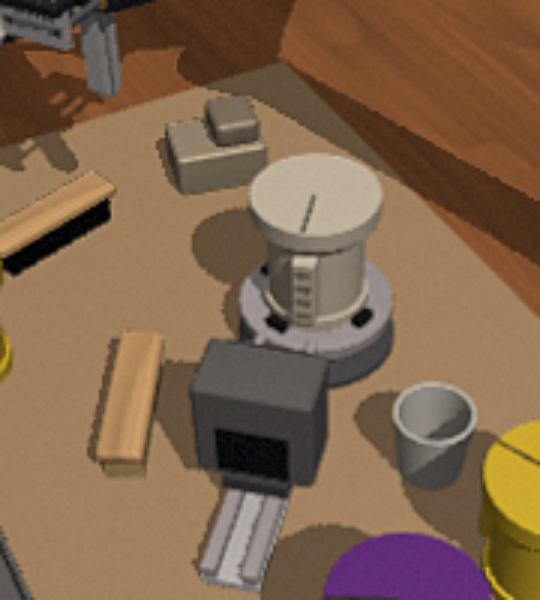

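The line is at about 49°, measured the same in both views. I'll cross-check the rail's direction and the slab's centre, then plan the push.

```bash
python3 - <<'E'
from h import *
s=load('t3');c=np.array([.452,-.1784])
def show(n,px,z):
    X=onplane(s,px,z)[:,:2];print(n,X.round(4).tolist());return X
# px from the crop (x4.5, y4)
f=lambda L:[(240+x/4.5,150+y/4) for x,y in L]
X=show('rail end',f([(70,130),(125,88)]),.022);e=X.mean(0)-c;print(np.degrees(np.arctan2(e[1],e[0])),np.linalg.norm(e))
X=show('head top corners BL,BR,FR,FL',f([(120,205),(252,107),(314,175),(185,290)]),.141)
X=show('head top',f([(121,206),(252,107),(314,168),(184,268)]),.141)
w=X[1]-X[0];print('rear edge normal',np.degrees(np.arctan2(w[1],w[0]))+90,np.linalg.norm(w)); m=(X[0]+X[1])/2-c;print('rear mid',np.degrees(np.arctan2(m[1],m[0])),np.linalg.norm(m))
T=show('prong tips',f([(338,272),(298,340)]),.095);m=T.mean(0)-c;print(np.degrees(np.arctan2(m[1],m[0])),np.linalg.norm(m))
H,W=s['d'].shape;vv,uu=np.mgrid[0:H,0:W];P=pts(s,np.c_[uu.ravel(),vv.ravel()]).reshape(H,W,3)
mm=(np.linalg.norm(P[...,:2]-c,axis=2)<.065)&(abs(P[...,2]-.172)<.008)
cs=max(cv2.findContours(mm.astype(np.uint8),0,cv2.CHAIN_APPROX_NONE)[0],key=len)
print(cv2.minEnclosingCircle(np.float32(onplane(s,cs.reshape(-1,2),.172)[:,:2])))
a=np.radians(48.2);u=np.array([np.cos(a),np.sin(a)])
print('behind', c+.26*u,'final tcp',c+.17*u)
E
python3 w.py 0.6253 0.0154 0.26
```

```text
rail end [[0.6337, 0.056], [0.6682, 0.0264]]
47.8239051121542 0.29633335076663214
head top corners BL,BR,FR,FL [[0.5585, 0.0128], [0.6304, -0.0515], [0.5915, -0.0906], [0.5104, -0.0294]]
head top [[0.558, 0.0122], [0.6304, -0.0515], [0.5959, -0.0901], [0.5239, -0.0271]]
rear edge normal 48.70285195050231 0.09648354088126658
rear mid 48.149786147834135 0.21313635164708777
prong tips [[0.5414, -0.114], [0.4948, -0.0965]]
47.878026004548765 0.0986181590177754
((0.4520573914051056, -0.17856885492801666), 0.058551277965307236)
behind [0.62529844 0.01542376] final tcp [ 0.56531052 -0.05166908]
8.35 j [-0.663  0.419  1.275  0.     1.451  1.908] p [ 0.5675 -0.3547  0.2098] F [-0.58  0.11 -1.34] 0.0003653593281375973
x ang 122.73138656329586 tilt [ 0.003 -1.     0.001]
r 0.2107990776847966 phi -56.77210481133176
to go [ 280.3  -49.6 -248.7]
```

>>> {"api": "arm_command", "payload": {"moves": [[[30,0,-30],-8],[[30,0,-30],-7.5],[[30,0,-30],0],[[30,0,-30],0],[[30,0,-30],0],[[30,0,-20],0],[[30,0,-20],0],[[0,0,0],0]]}}

```text
time: 9.15
eef_pos: [0.5512, -0.0684, 0.2122]
tcp_rot: [-0.678, -1.802, 1.798]
wrist_force: [-0.2, -0.7, -0.2]
opening: 0.0008
```

```bash
python3 w.py 0.6253 0.0154 0.115
```

```text
9.15 j [-2.500e-01  2.440e-01  1.533e+00  2.000e-03  1.367e+00  2.043e+00] p [ 0.5512 -0.0684  0.2122] F [-0.19 -0.73 -0.16] 0.000832582866269227
x ang 138.5799278637922 tilt [ 0.003 -1.    -0.001]
r 0.1481043585365142 phi 47.93527957778452
to go [  -0.3   97.4 -111.8]
```

>>> {"api": "arm_command", "payload": {"moves": [[[0,0,-38],0],[[0,0,-38],0],[[0,0,-37],0],[[0,0,0],0],[[0,0,0],0]]}}

```text
time: 9.65
eef_pos: [0.6288, 0.0109, 0.2113]
tcp_rot: [-0.682, -1.797, 1.799]
wrist_force: [-0.0, 0.4, -0.4]
opening: 0.0005
```

```bash
python3 w.py 0.6253 0.0154 0.115
```

```text
9.65 j [-9.300e-02  3.550e-01  1.372e+00 -1.000e-03  1.415e+00  2.205e+00] p [0.6288 0.0109 0.2113] F [-0.    0.39 -0.43] 0.000467186258204802
x ang 138.38046355502448 tilt [ 0.001 -1.     0.001]
r 0.2590114876495958 phi 46.96085991763525
to go [ 5.5 96.3 -1.2]
```

>>> {"api": "arm_command", "payload": {"moves": [[[5,33,0],0],[[0,33,0],0],[[0,30,0],0],[[0,0,0],0],[[0,0,0],0]]}}

```text
time: 10.15
eef_pos: [0.6252, 0.0129, 0.1162]
tcp_rot: [-0.685, -1.796, 1.797]
wrist_force: [0.5, 0.1, 1.6]
opening: 0.0008
```

```bash
python3 w.py 0.5644 -0.0525 0.115
```

```text
10.15 j [-0.09   0.409  1.53  -0.     1.203  2.21 ] p [0.6252 0.0129 0.1162] F [0.47 0.14 1.58] 0.0008256325031797761
x ang 138.22463650120923 tilt [ 0.    -1.     0.001]
r 0.25804848320838397 phi 47.83889162922151
to go [ 1.8  1.3 89.3]
```

>>> {"api": "arm_command", "payload": {"moves": [[[0.4,0,10],0],[[0.4,0,8],0],[[0.4,0,5],0],[[0,0,5],0],[[0,0,5],0],[[0,0,5],0]]}}

```text
time: 10.75
eef_pos: [0.6004, -0.0135, 0.1164]
tcp_rot: [-0.687, -1.799, 1.797]
wrist_force: [1.2, 2.2, 2.0]
opening: 0.0005
```

```bash
python3 w.py 0.5644 -0.0525 0.115
```

```text
10.75 j [-1.390e-01  3.730e-01  1.589e+00  1.000e-03  1.177e+00  2.160e+00] p [ 0.6004 -0.0135  0.1164] F [1.25 2.17 1.97] 0.00047694273470979187
x ang 138.2797554712359 tilt [-0.001 -1.    -0.002]
r 0.22181603103313421 phi 48.021562795703154
to go [ 0.9  1.3 53. ]
```

>>> {"api": "arm_command", "payload": {"moves": [[[0.2,0,5],0],[[0,0,5],0],[[0,0,5],0],[[0,0,5],0],[[0,0,4],0],[[0,0,0],0]]}}

```text
time: 11.35
eef_pos: [0.5825, -0.0322, 0.1154]
tcp_rot: [-0.684, -1.796, 1.798]
wrist_force: [1.0, -0.2, 0.1]
opening: 0.0002
```

```bash
python3 w.py 0.5644 -0.0525 0.115; python3 -c "
from h import *
snap('top','t4');snap('scene','s4')
im=load('t4')['im'];a=cv2.resize(im[165:285,270:390],None,fx=3.3,fy=4)
im=load('s4')['im'];b=cv2.resize(im[120:240,230:350],None,fx=3.3,fy=4);cv2.imwrite('pics/c4.png',np.hstack([a,b])[:,:,::-1])"
```

```text
11.35 j [-1.740e-01  3.520e-01  1.626e+00 -1.000e-03  1.165e+00  2.126e+00] p [ 0.5825 -0.0322  0.1154] F [ 1.02 -0.17  0.06] 0.00018960712499444557
x ang 138.27333237066566 tilt [ 0.001 -1.     0.002]
r 0.19598436386990714 phi 48.23399537949357
to go [ 0.   0.4 27.2]
```

View pics/c4.png

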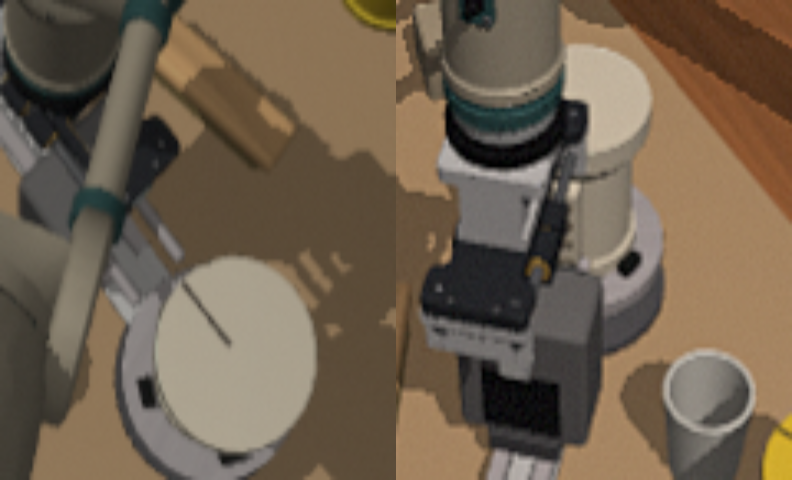

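The head is moving squarely and the line still points at the fork's gap. I'll go on with small rows.

>>> {"api": "arm_command", "payload": {"moves": [[[0,0,4],0],[[0,0,4],0],[[0,0,4],0],[[0,0,3],0],[[0,0,0],0]]}}

```text
time: 11.95
eef_pos: [0.5729, -0.0433, 0.1156]
tcp_rot: [-0.684, -1.796, 1.798]
wrist_force: [0.1, -0.3, -0.3]
opening: 0.0006
```

>>> {"api": "arm_command", "payload": {"moves": [[[0,0,2],0],[[0,0,2],0],[[0,0,0],0]]}}

```text
time: 12.25
eef_pos: [0.5708, -0.0459, 0.1157]
tcp_rot: [-0.685, -1.797, 1.798]
wrist_force: [0.7, 1.5, -0.8]
opening: 0.0004
```

>>> {"api": "arm_command", "payload": {"moves": [[[0,0,1.5],0],[[0,0,1.5],0],[[0,0,0],0]]}}

```text
time: 12.55
eef_pos: [0.5688, -0.0481, 0.1157]
tcp_rot: [-0.685, -1.797, 1.798]
wrist_force: [1.5, 1.0, -0.4]
opening: 0.0002
```

```bash
python3 w.py 0.5644 -0.0525 0.115
```

```text
12.55 j [-0.206  0.333  1.654 -0.     1.154  2.093] p [ 0.5688 -0.0481  0.1157] F [ 1.51  1.01 -0.37] 0.00023498102877145136
x ang 138.28526022527254 tilt [-0. -1.  0.]
r 0.1749648089994907 phi 48.137190046174496
to go [0.3 0.7 6.2]
```

>>> {"api": "arm_command", "payload": {"moves": [[[0,0,1.5],0],[[0,0,1.5],0],[[0,0,0],0]]}}

```text
time: 12.85
eef_pos: [0.5667, -0.0504, 0.1157]
tcp_rot: [-0.685, -1.797, 1.798]
wrist_force: [0.1, 1.1, -0.2]
opening: 0.0004
```

>>> {"api": "arm_command", "payload": {"moves": [[[0,0,1],0],[[0,0,1],0],[[0,0,0],0]]}}

```text
time: 13.15
eef_pos: [0.5664, -0.0507, 0.1158]
tcp_rot: [-0.686, -1.8, 1.795]
wrist_force: [2.6, 4.0, -1.3]
opening: 0.0004
```

>>> {"api": "arm_command", "payload": {"moves": [[[0,0,1],0],[[0,0,1],0],[[0,0,0],0]]}}

```text
time: 13.45
eef_pos: [0.5664, -0.0507, 0.1158]
tcp_rot: [-0.689, -1.803, 1.792]
wrist_force: [4.3, 8.0, -2.6]
opening: 0.0007
```

Contact went firm at a TCP radius of about 171 mm, which fits the home stop. I'll back off, lift and check.

>>> {"api": "arm_command", "payload": {"moves": [[[0,0,-10],0],[[0,0,-30],0],[[0,-40,-20],0],[[0,-45,0],0],[[0,-45,0],0],[[40,-20,-10],0],[[45,0,0],0],[[45,0,0],0],[[45,0,0],0],[[0,0,0],0]]}}

```text
time: 14.45
eef_pos: [0.4758, 0.1176, 0.2664]
tcp_rot: [-0.68, -1.798, 1.801]
wrist_force: [1.6, -0.3, 0.5]
opening: 0.0004
```

```bash
python3 w.py; python3 -c "
from h import *
snap('top','t5');snap('scene','s5')
im=load('t5')['im'];a=cv2.resize(im[165:285,270:390],None,fx=3.3,fy=4)
im=load('s5')['im'];b=cv2.resize(im[120:240,230:350],None,fx=3.3,fy=4);cv2.imwrite('pics/c5.png',np.hstack([a,b])[:,:,::-1])
c=np.array([.452,-.1784])
for f in ('t3','t5','s3','s5'):
    s=load(f);H,W=s['d'].shape;vv,uu=np.mgrid[0:H,0:W];P=pts(s,np.c_[uu.ravel(),vv.ravel()]).reshape(H,W,3)
    a=np.radians(48.2);q=P[...,:2]-c;x=q@[np.cos(a),np.sin(a)];y=q@[-np.sin(a),np.cos(a)]
    m=(abs(P[...,2]-.141)<.004)&(x>.08)&(x<.24)&(abs(y)<.05);print(f,m.sum(),'head top x range',np.percentile(x[m],[1,50,99]).round(4))
    m=(abs(P[...,2]-.172)<.006)&(abs(x)<.07)&(abs(y)<.07);print('slab',x[m].mean().round(4),y[m].mean().round(4),P[m][:,2].std())
"; python3 m.py t5 s5
```

```text
14.45 j [ 0.1    0.118  1.561 -0.     1.465  2.395] p [0.4758 0.1176 0.2664] F [ 1.6  -0.28  0.49] 0.0003595856911954709
x ang 138.5248010394038 tilt [ 0.001 -1.     0.002]
r 0.29691529797184235 phi 85.3954992508887
t3 862 head top x range [0.1576 0.1881 0.217 ]
slab -0.0003 0.0003 0.0018453828903416101
t5 879 head top x range [0.0997 0.1285 0.1573]
slab -0.0004 0.0005 0.0018999736677586853
s3 764 head top x range [0.1606 0.1922 0.2186]
slab 0.0039 0.0018 0.0015266836190020972
s5 676 head top x range [0.0999 0.132  0.1588]
slab 0.0041 0.0016 0.0015691392706726995
t5 n 21 bbox [327 237  13  14] dir 48.8 radial 49.7 rr 0.008 0.049 w [0.0135 0.0008]
s5 n 16 bbox [280 145   5  12] dir 49.5 radial 47.3 rr 0.004 0.049 w [0.0143 0.0009]
```

View pics/c5.png

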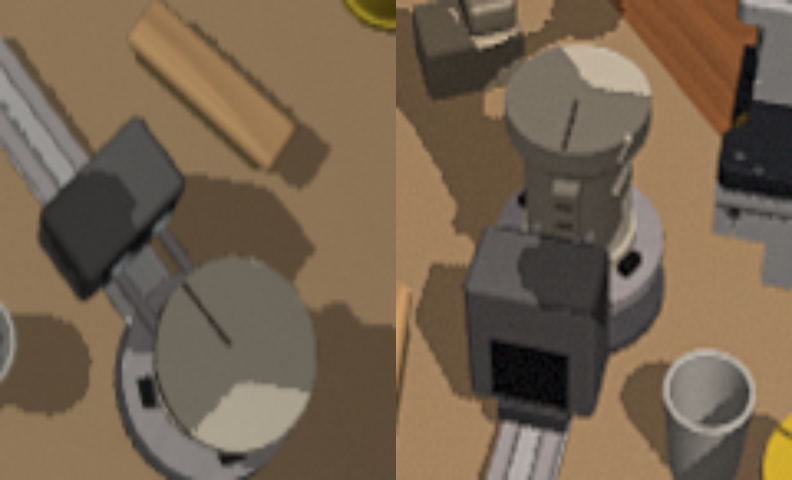

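The head has travelled about 60 mm in both views. The line is unchanged at about 49° against a rail at 48.2°, the slab hasn't moved, and the prongs straddle the rib. The arm is clear, so I'm handing in.

```bash
python3 -c "
from station import robot
print(robot.sign_off())"
```

```text
the job is handed in; nothing more can be done
None
```

I turned the capital about 162° clockwise with shut fingertips pressed on its top, then pushed the scanner head home and lifted the arm clear. I handed the job in at about 14.5 s. I read 8 to 10 N while turning, and the final push against the stop peaked at about 9 N.

**Rib direction:** the scored line lies at about 49° (47.3 to 49.7° over two views) and the rail at about 48.2°. That is about 1 mm off the slide's centre line at the rib face, within the 7 mm allowed. The direction was the same before and after the push.

**Scanner head:** it travelled about 60 mm in both views (59.6 and 60.2 mm). Its contact also went firm where the stop should be, and the pictures show the prongs on either side of the rib.

**Capital:** its centre and level top did not change measurably during the push.

**Disagreements:**
- The top view put the head about 2 to 7 mm nearer the wheel than specified, depending on the feature measured.
- The scene camera's slab centre was about 4 mm off the top camera's. I put both down to calibration and to pixel and depth error, because neither shifted during the job.
- While turning, the fingertips seemed to slip a few degrees. I corrected this before starting the push.

I saw none of the other things on the bench move, but I did not measure them.

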